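# Run a fingertip round the seal of the vacuum base plate

## Robot

A 6-joint arm with a two-finger parallel gripper is mounted at the origin on the work surface. World frame = base frame: x ahead of the robot, y to its left, z up, the work surface at z = 0. Lengths are in m, angles in rad, forces in N, time in s.
With the tool pointing down it reaches from about 0.225 to 0.725 m from the base axis. Payload 3.1 kg.
Tool frame: the origin (TCP) lies midway between the tips of the shut fingers; the grasp point (between the pads) lies 19 mm behind it (grasp_offset is the z of the grasp point in the tool frame, in m); z points along the fingers, y is the line along which they close (so a half turn about z gives the same grasp; the last joint's range is limited). The gripper opens to 85 mm and grips with 20 to 120 N. Pads are 22 mm wide; open, the fingers measure 114 mm over their backs; the gripper's body (76 mm by 85 mm) begins 54 mm behind the grasp point. The pads swing forward as they close: fully open they stand 13 mm farther back than shut.
Start: joints at [1.111, 0.048, 0.099, 1.622, 0, 1.443], TCP at [0.171, 0.496, 0.231] pointing down, gripper open.
Joint ranges: [-2.91, 2.91], [-0.99, 1.94], [-1.21, 1.42], [-2.12, 2.29], [-1.49, 1.47], [-3.14, 3.14]. Speed limits (rad/s): [2.79, 2.79, 3.14, 3.14, 3.14, 3.14].

## Interface

Orientations are given as a 3x3 rotation matrix whose columns are the frame's x, y, z axes.
In Python, from station import sense, snapshot, camera_params, finish_job, boxes_of, landmark_of, grasp_offset gives the robot as it stands.
- The arm moves only by the shell command python3 -m handwheel 'ROWS' [OPENING]. ROWS is JSON, a list of rows, each a list of 6 numbers: the shift along the tool's x, y, z in units of 30 cm (1.0 is 30 cm), then the turn, a rotation vector about the tool's x, y, z in units of 2 rad (1.0 is 2 rad). A call has 1 to 10 rows; each row is the pose to reach, as a shift and turn from the pose commanded when the call began, along the tool's axes at that moment; what a row does not reach only later rows make up. A row lasts 1/8 s, in which the tool goes at most 62.5 mm and 10.7 degrees, less where a joint would pass 70% of its speed; a pose out of reach is approached as far as the arm can. A call with a number of a shift or a turn outside -1 to 1 is refused whole. A call with a gripper value outside its range is refused whole. OPENING is the closure in counts, from 0 (fully open) to 255 (shut), set as the call begins (- or left out, the last holds). The fingers move at their own pace and stop on an object; the grip force is fixed at half the most. Time passes only in rows, so rows that repeat a pose let the fingers close. It gives the time, the measured TCP pose, the force, the opening and the grip force at its end, in the units of the state.
- sense(): the state, without advancing time (a new reading comes with each control period).
- snapshot(name): name is "side" or "top"; returns (picture, depth): 480x640x3 uint8, red, green, blue; 480x640 float32, m along the optical axis (not along the pixel's ray), 0 where there is no reading.
- camera_params(name): a dict with "fx", "fy", "cx", "cy" (pixels), "position" and "orientation" of the camera in the world. Camera axes: x right, y down, z forward; pixel columns grow to the right and rows downward; lengths in m; the calibration is good to about 2 mm. A picture is of the moment at which its call begins. camera_params takes no time and is no camera call.
- finish_job(): hands the job in; it is judged then, once.
Trained networks look in the newest picture that a camera, given by its name, has taken for a name from the list of things; names that differ only in an ending like _2 or _b are one class to them, and where a whole thing is asked for, a point or a joint stands for the part that bears it (a point fixed in the world has none). Each returns a list of dicts, best first, with "confidence" (0 to 1); they miss things now and then, are a little off and sometimes report something else, mostly with a low value. They report only what shows in the picture. A call takes as long as a camera call.
- boxes_of(camera, label): "position" ([column, row] in pixels, amid what is visible of it).
- landmark_of(camera, label): "position" ([column, row] in pixels: a listed point, or the origin of a listed thing).
The state is a dict: "time": time; "joint_positions": joint angles; "qvel": joint speeds; "effort": joint torques, N m; "position": TCP position; "eef_rot": TCP orientation; "force": force on the tool from outside, world axes, zero at the start; "torque": the same for the moment, N m; "width": finger opening in m; "grasp_force": force on a finger pad.
Only numpy, scipy, OpenCV 4.12 (cv2) and the standard library are available. Lean on these libraries where they do the work, as an engineer would, in place of code of your own. Each camera call takes 0.05 s, during which the arm holds its last target. There are 200 camera calls.

## Task

Before the clear drum goes on, check the black sprung seal ring on the round base plate by feel: put the fingertips on top of the ring beside the red mark and run them clockwise (seen from above) along the top of the whole ring until you are back at the red mark, then lift the hand clear. Press gently, so that the ring gives a little all the way round but is never pushed down onto its stop. Grip and lift nothing, and leave the vial inside the ring and the bottle, hard drive and mouse on the bench where they stand.

Things in the scene. Friction and masses are not known exactly. Their poses are not given: they have to be found in the camera images.
- plate: round aluminium plate, 240 mm across, on feet, fixed to the bench; origin: centre of its underside at bench level; flat top 45 mm above it. Its +x axis points to the red start mark, a flat 18 mm dot 101 mm from the centre, just outside the seal ring; z up. A flat black arrow beside the dot points clockwise. A brass port sticks out opposite the dot (to 153 mm from the centre, 41 mm high)
- seal (a joint): sinking of the black rigid floating seal ring, concentric with the plate: radius 68 to 82 mm, flat top. 0 = fully up (top 14 mm above the plate, 59 mm above the bench); grows as the ring is pushed down level; 0.010 m = on its stop. Sprung: gives from about 1 N, then about 0.6 N more per mm (3 N at 3 mm, 7 N at the stop); springs back up. No turning or sideways play
- seal00: section 0 of the seal ring, one of nine equal 40 degree sections (about 52 mm long) that together make the ring, with no gap or step between them, numbered clockwise seen from above; origin: middle of its flat top, at radius 75 mm; its x axis points outward from the ring's centre, z up. The red start mark is just outside the middle of this section
- seal01: section 1 of the seal ring, 40 degrees clockwise (seen from above) from section 0; same size, origin and axes as section 0
- seal02: section 2 of the seal ring, 80 degrees clockwise (seen from above) from section 0; same size, origin and axes as section 0
- seal03: section 3 of the seal ring, 120 degrees clockwise (seen from above) from section 0; same size, origin and axes as section 0
- seal04: section 4 of the seal ring, 160 degrees clockwise (seen from above) from section 0; same size, origin and axes as section 0
- seal05: section 5 of the seal ring, 200 degrees clockwise (seen from above) from section 0; same size, origin and axes as section 0
- seal06: section 6 of the seal ring, 240 degrees clockwise (seen from above) from section 0; same size, origin and axes as section 0
- seal07: section 7 of the seal ring, 280 degrees clockwise (seen from above) from section 0; same size, origin and axes as section 0
- seal08: section 8 of the seal ring, 320 degrees clockwise (seen from above) from section 0; same size, origin and axes as section 0
- vial: bystander: loose amber vial with blue cap, 24 mm across, 42 mm tall, standing on the plate near the middle of the ring; origin: centre of its underside
- flask: bystander: loose white plastic bottle with blue cap, 56 mm across, 95 mm tall, on the bench; origin: centre of its underside
- drive: bystander: loose computer hard drive lying flat, 147 x 102 x 24 mm; origin: centre of its underside, x along its length
- mouse: bystander: loose grey and white computer mouse, 105 x 58 x 32 mm; origin: centre of its underside, x along its length

How it is judged:
On the way, in this order (a step that is already met when the one before it is completed fails the run):
1. start at the red mark: the fingers press section 0 down a little from above and are not yet on section 1 (contact force between the fingers and seal00 above 0.3 N and value of joint seal above 0.0006 m and contact force between the fingers and seal01 below 0.3 N), for 0.05 s.
2. the fingers press section 1 down a little from above and are not yet on section 2 (contact force between the fingers and seal01 above 0.3 N and value of joint seal above 0.0006 m and contact force between the fingers and seal02 below 0.3 N), for 0.05 s.
3. the fingers press section 2 down a little from above and are not yet on section 3 (contact force between the fingers and seal02 above 0.3 N and value of joint seal above 0.0006 m and contact force between the fingers and seal03 below 0.3 N), for 0.05 s.
4. the fingers press section 3 down a little from above and are not yet on section 4 (contact force between the fingers and seal03 above 0.3 N and value of joint seal above 0.0006 m and contact force between the fingers and seal04 below 0.3 N), for 0.05 s.
5. the fingers press section 4 down a little from above and are not yet on section 5 (contact force between the fingers and seal04 above 0.3 N and value of joint seal above 0.0006 m and contact force between the fingers and seal05 below 0.3 N), for 0.05 s.
6. the fingers press section 5 down a little from above and are not yet on section 6 (contact force between the fingers and seal05 above 0.3 N and value of joint seal above 0.0006 m and contact force between the fingers and seal06 below 0.3 N), for 0.05 s.
7. the fingers press section 6 down a little from above and are not yet on section 7 (contact force between the fingers and seal06 above 0.3 N and value of joint seal above 0.0006 m and contact force between the fingers and seal07 below 0.3 N), for 0.05 s.
8. the fingers press section 7 down a little from above and are not yet on section 8 (contact force between the fingers and seal07 above 0.3 N and value of joint seal above 0.0006 m and contact force between the fingers and seal08 below 0.3 N), for 0.05 s.
9. the fingers press section 8 down a little from above and are not yet on section 0 (contact force between the fingers and seal08 above 0.3 N and value of joint seal above 0.0006 m and contact force between the fingers and seal00 below 0.3 N), for 0.05 s.
10. back at the red mark: the fingers press section 0 down a little from above (contact force between the fingers and seal00 above 0.3 N and value of joint seal above 0.0006 m), for 0.05 s.
At the end, for the whole second after the job is handed in: All nine sections were touched and pressed down a little (more than 0.6 mm) in clockwise order from the red mark, and section 0 again last; the ring has sprung back up (within 2 mm); vial, bottle, drive and mouse stand at rest within 10 mm of their places, upright (value of joint seal below 0.002 m and distance of each of vial, flask, drive, mouse from where it was at the start of the episode below 0.01 m and angle between each of vial, flask, drive, mouse's own z axis and vertical below 0.15 rad and linear speed of each of vial, flask, drive, mouse below 0.02 m/s).
It fails at once if the seal ring is pressed hard, onto its stop (more than 9 mm down) (value of joint seal above 0.009 m).
It fails at once if the vial is pushed away by 10 mm, lifted or tipped (distance of vial from where it was at the start of the episode above 0.01 m or angle between vial's own z axis and vertical above 0.3 rad).
It fails at once if the flask is pushed away by 10 mm, lifted or tipped (distance of flask from where it was at the start of the episode above 0.01 m or angle between flask's own z axis and vertical above 0.3 rad).
It fails at once if the drive is pushed away by 10 mm, lifted or tipped (distance of drive from where it was at the start of the episode above 0.01 m or angle between drive's own z axis and vertical above 0.3 rad).
It fails at once if the mouse is pushed away by 10 mm, lifted or tipped (distance of mouse from where it was at the start of the episode above 0.01 m or angle between mouse's own z axis and vertical above 0.3 rad).
It also fails if it takes over 67 s, if anything falls off the work surface, if the arm or the gripper's body presses on something with over 40 N, if the wrist force passes 120 N, or if a joint passes its speed limit or range.

## Working session

There is one attempt and no reset: what is moved stays moved. The work goes in short steps, Python scripts to look and compute and a shell command to move; the robot and the scene stay as the last step left them, time stands still between calls to the robot, and variables do not carry over. Pictures are saved under pics/ and viewed, at most 10 in all, crops included, and the job is handed in when it is done.

```bash
mkdir -p pics; cat > h.py <<'E'
import numpy as np, cv2
from station import *
def world(cam,px,depth=None,z=None):
    p=camera_params(cam);R=np.array(p["orientation"]);t=np.array(p["position"])
    r=R@np.array([(px[0]-p["cx"])/p["fx"],(px[1]-p["cy"])/p["fy"],1.])
    return t+r*((z-t[2])/r[2] if z is not None else depth)
E
python3 - <<'E'
from h import *
s=sense();print(s["time"],s["position"],s["eef_rot"],s["width"],s["force"],grasp_offset)
for c in("top","side"):
    im,d=snapshot(c);cv2.imwrite(f"pics/{c}0.png",im[...,::-1]);np.save(c+"d.npy",d)
    print(c,camera_params(c)["position"])
    for l in("plate","seal00","seal02","seal04","seal07","vial","flask","drive","mouse"):
        for r in landmark_of(c,l)[:1]:
            z={"plate":0,"vial":.045}.get(l,.059 if "seal" in l else 0)
            print(l,np.round(r["position"]),round(r["confidence"],2),world(c,r["position"],z=z).round(3))
E
```

```text
0.0 [0.17074328 0.4958085  0.23010801] [[-9.45454610e-01  3.25752206e-01 -1.03949352e-03]
 [ 3.25753731e-01  9.45452297e-01 -2.11212661e-03]
 [ 2.94761629e-04 -2.33553873e-03 -9.99997229e-01]] 0.08568850265444541 [-0.44831219  0.0766564   0.78263391] -0.0187
top [0.34853186 0.00879256 1.06471634]
plate [308. 244.] 0.97 [0.542 0.048 0.   ]
seal00 [295. 208.] 0.69 [0.617 0.075 0.059]
seal02 [295. 208.] 0.69 [0.617 0.075 0.059]
seal04 [295. 208.] 0.69 [0.617 0.075 0.059]
seal07 [295. 208.] 0.69 [0.617 0.075 0.059]
vial [299. 242.] 0.49 [0.54  0.067 0.045]
flask [487. 287.] 0.8 [ 0.435 -0.376  0.   ]
drive [160. 253.] 0.86 [0.523 0.404 0.   ]
mouse [496. 208.] 0.59 [ 0.627 -0.414  0.   ]
side [ 0.33849242 -0.77310585  0.75861243]
plate [312. 247.] 0.77 [0.541 0.053 0.   ]
seal00 [323. 206.] 0.73 [0.587 0.129 0.059]
seal02 [323. 206.] 0.73 [0.587 0.129 0.059]
seal04 [323. 206.] 0.73 [0.587 0.129 0.059]
seal07 [323. 206.] 0.73 [0.587 0.129 0.059]
vial [306. 228.] 0.64 [0.532 0.072 0.045]
flask [312. 426.] 0.61 [ 0.436 -0.387  0.   ]
drive [277. 174.] 0.92 [0.517 0.391 0.   ]
mouse [427. 413.] 0.7 [ 0.634 -0.412  0.   ]
```

View pics/top0.png

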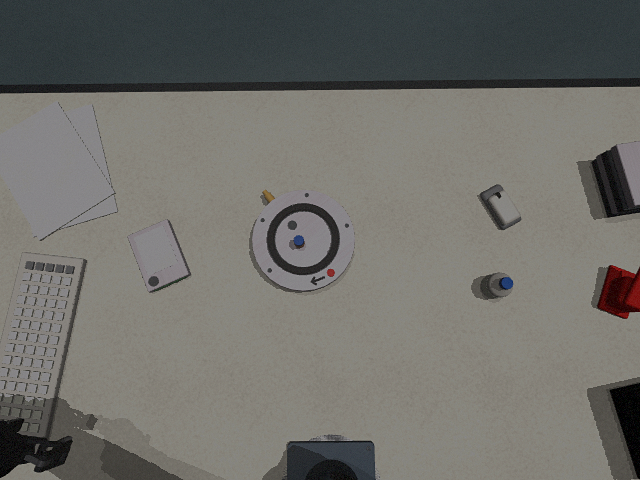

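View pics/side0.png

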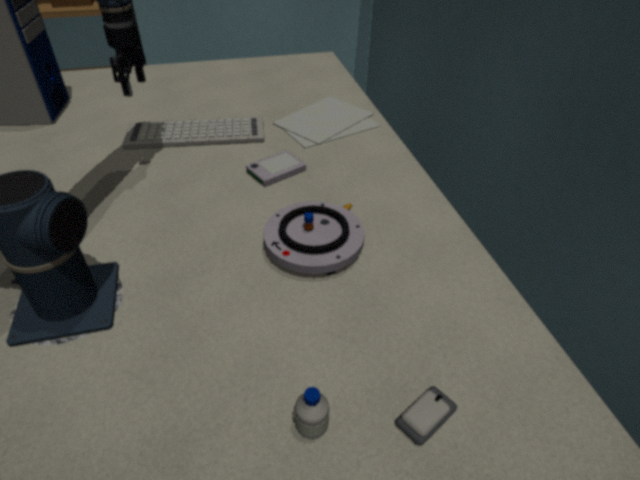

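The top picture shows the plate centred near (303,241), with the red dot at (331,272), the arrow pointing clockwise, the vial at (299,241) and the port at (267,197). The "seal" landmarks can't tell the sections apart, so I'll fit the ring itself.

```bash
python3 - <<'E'
from h import *
for c,(cx,cy),(rx,ry) in(("top",(303,241),(45,45)),("side",(314,230),(42,30))):
    im=cv2.imread(f"pics/{c}0.png");g=im.max(2).astype(int)
    Y,X=np.mgrid[:480,:640]
    m=((g<60)&(((X-cx)/rx)**2+((Y-cy)/ry)**2<1)).astype(np.uint8)
    n,l,st,_=cv2.connectedComponentsWithStats(m);k=1+st[1:,4].argmax()
    cs,_=cv2.findContours((l==k).astype(np.uint8),cv2.RETR_EXTERNAL,cv2.CHAIN_APPROX_NONE)
    q=max(cs,key=len)[:,0]; w=np.array([world(c,p,z=.059)[:2] for p in q])
    (ex,ey),ax,a=cv2.fitEllipse((w*1e4).astype(np.float32));print(c,"ring",st[k,4],ex/1e4,ey/1e4,np.array(ax)/2e4)
    red=(im[...,2]>150)&(im[...,1]<90)&(im[...,0]<90)&(abs(X-cx)<70)&(abs(Y-cy)<70)
    p=[X[red].mean(),Y[red].mean()];w=world(c,p,z=.045);d=w[:2]-[ex/1e4,ey/1e4]
    print("red",p,w,np.hypot(*d),np.degrees(np.arctan2(d[1],d[0])))
E
```

```text
top ring 1533 0.54480634765625 0.0581275390625 [0.08141371 0.08246945]
red [np.float64(nan), np.float64(nan)] [nan nan nan] nan nan
side ring 1267 0.545110498046875 0.05215501708984375 [0.08163027 0.0874808 ]
red [np.float64(nan), np.float64(nan)] [nan nan nan] nan nan<stdin>:11: RuntimeWarning: Mean of empty slice.
  ret = ret.dtype.type(ret / rcount)
```

```bash
python3 -m handwheel '[[0,0,0,0,0,-0.083],[0,0,0,0,0,-0.166],[0,0,0,0,0,-0.166]]' 255
```

```text
time: 1.38
position: [0.171, 0.4964, 0.2313]
eef_rot: [[-1.0, 0.002, 0.0], [0.002, 1.0, 0.0], [-0.0, 0.0, -1.0]]
force: [0.7, 0.1, 0.2]
width: 0.0327
grasp_force: 0.0
```

```bash
python3 - <<'E'
from h import *
C=np.array([.545,.0575])
im=cv2.imread("pics/top0.png")[255:290,310:350].astype(int)
r=im[...,2]-im[...,1];ys,xs=np.where(r>.5*r.max());p=[310+xs.mean(),255+ys.mean()]
w=world("top",p,z=.045)[:2];d=w-C;a=np.arctan2(d[1],d[0]);print(p,w,np.hypot(*d),np.degrees(a))
pos=np.array(sense()["position"])
S=C+.075*np.array([np.cos(a),np.sin(a)]);dd=S-pos[:2]
print("start",S,"tool shift units",-dd[0]/.3,dd[1]/.3,(pos[2]-.09)/.3)
print("vial",world("top",boxes_of("top","vial")[0]["position"],z=.087))
# circle offsets in tool units from start, 8deg steps clockwise
np.save("a.npy",a)
for k in range(0,56):
    t=a-np.radians(8*k);o=C+.075*np.array([np.cos(t),np.sin(t)])-S
    print(k,round(-o[0]/.3,3),round(o[1]/.3,3),end=" | ")
E
```

```text
[np.float64(330.5208333333333), np.float64(272.2916666666667)] [ 0.46762921 -0.00467023] 0.09925410601519344 -141.2168626449397
start [0.48653582 0.01052192] tool shift units -1.0516946488904415 -1.6194420171999757 0.4710774316361515
vial [0.60948046 0.076591   0.087     ]
0 -0.0 0.0 | 1 0.02 0.029 | 2 0.036 0.06 | 3 0.047 0.093 | 4 0.053 0.127 | 5 0.055 0.162 | 6 0.052 0.197 | 7 0.044 0.231 | 8 0.031 0.263 | 9 0.014 0.294 | 10 -0.007 0.321 | 11 -0.032 0.346 | 12 -0.06 0.367 | 13 -0.09 0.384 | 14 -0.123 0.396 | 15 -0.157 0.404 | 16 -0.191 0.407 | 17 -0.226 0.405 | 18 -0.26 0.398 | 19 -0.293 0.386 | 20 -0.324 0.37 | 21 -0.353 0.35 | 22 -0.378 0.326 | 23 -0.4 0.299 | 24 -0.418 0.269 | 25 -0.432 0.237 | 26 -0.44 0.203 | 27 -0.445 0.169 | 28 -0.444 0.134 | 29 -0.438 0.099 | 30 -0.428 0.066 | 31 -0.413 0.035 | 32 -0.394 0.005 | 33 -0.371 -0.021 | 34 -0.345 -0.044 | 35 -0.315 -0.063 | 36 -0.284 -0.077 | 37 -0.25 -0.087 | 38 -0.216 -0.093 | 39 -0.181 -0.093 | 40 -0.146 -0.089 | 41 -0.113 -0.079 | 42 -0.081 -0.066 | 43 -0.051 -0.048 | 44 -0.024 -0.026 | 45 -0.0 -0.0 | 46 0.02 0.029 | 47 0.036 0.06 | 48 0.047 0.093 | 49 0.053 0.127 | 50 0.055 0.162 | 51 0.052 0.197 | 52 0.044 0.231 | 53 0.031 0.263 | 54 0.014 0.294 | 55 -0.007 0.321 |
```

```bash
python3 -m handwheel '[[-0.1,-0.16,0,0,0,0],[-0.2,-0.32,0,0,0,0],[-0.3,-0.48,0,0,0,0],[-0.4,-0.64,0,0,0,0],[-0.5,-0.8,0,0,0,0],[-0.55,-0.88,0,0,0,0]]' 255
python3 -m handwheel '[[-0.1,-0.15,0.04,0,0,0],[-0.2,-0.3,0.08,0,0,0],[-0.3,-0.45,0.14,0,0,0],[-0.4,-0.6,0.22,0,0,0],[-0.5,-0.74,0.3,0,0,0],[-0.5,-0.74,0.36,0,0,0],[-0.5,-0.74,0.36,0,0,0],[-0.5,-0.74,0.36,0,0,0]]' 255
python3 - <<'E'
from h import *
s=sense();print(s["position"],s["width"],s["force"])
a,_=snapshot("top");b,_=snapshot("side")
f=lambda i,x,y:cv2.resize(i[y:y+120,x:x+130,::-1],None,fx=3,fy=3)
cv2.imwrite("pics/near.png",np.hstack([f(a,240,185),f(b,250,150)]))
E
```

```text
time: 2.17
position: [0.3371, 0.2303, 0.2315]
eef_rot: [[-1.0, 0.005, 0.001], [0.005, 1.0, -0.0], [-0.001, -0.0, -1.0]]
force: [0.3, 0.3, -0.0]
width: 0.0002
grasp_force: 0.0
time: 3.18
position: [0.486, 0.0114, 0.1241]
eef_rot: [[-1.0, -0.001, 0.001], [-0.001, 1.0, 0.0], [-0.001, 0.0, -1.0]]
force: [0.3, -0.8, 0.4]
width: 0.0001
grasp_force: 0.0
[0.48598937 0.01138345 0.12414791] 0.00011006765668843638 [ 0.25408649 -0.81338729  0.38684149]
```

View pics/near.png

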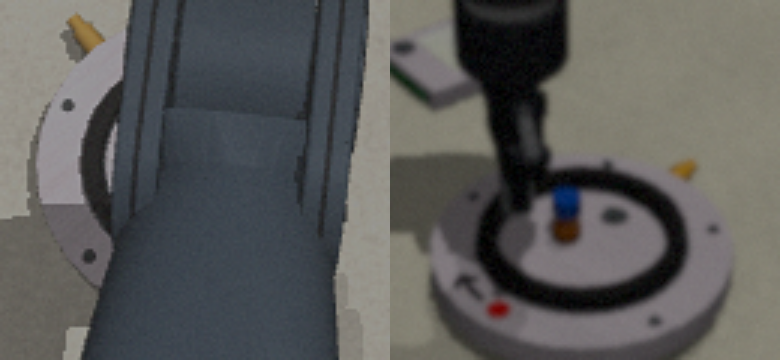

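The arm blocks the top view. The side view shows the shut fingertips above the start section, clear of the vial. I'll descend in small steps and watch the force.

```bash
python3 -m handwheel '[[0,0,0.1,0,0,0],[0,0,0.17,0,0,0],[0,0,0.205,0,0,0],[0,0,0.205,0,0,0],[0,0,0.205,0,0,0]]' 255
python3 -m handwheel '[[0,0,0.005,0,0,0],[0,0,0.01,0,0,0],[0,0,0.015,0,0,0],[0,0,0.02,0,0,0],[0,0,0.023,0,0,0],[0,0,0.023,0,0,0],[0,0,0.023,0,0,0]]' 255
python3 -c "
from h import *
s=sense();print(s['position'],s['force'])"
```

```text
time: 3.9
position: [0.487, 0.0105, 0.0631]
eef_rot: [[-1.0, -0.001, 0.002], [-0.001, 1.0, -0.0], [-0.002, -0.0, -1.0]]
force: [-0.5, -0.3, 0.3]
width: -0.0003
grasp_force: 0.0
time: 4.78
position: [0.4866, 0.0103, 0.0553]
eef_rot: [[-1.0, -0.0, 0.001], [-0.0, 1.0, -0.0], [-0.001, -0.0, -1.0]]
force: [0.3, 0.5, 3.6]
width: -0.0003
grasp_force: 1.8
[0.48658453 0.01034039 0.05530512] [0.33866647 0.53116335 3.63012862]
```

Contact is 3.6 N at about 3.7 mm down, as expected. Now I'll trace clockwise.

```bash
python3 -m handwheel '[[0.02,0.029,0,0,0,0],[0.036,0.06,0,0,0,0],[0.047,0.093,0,0,0,0],[0.053,0.127,0,0,0,0],[0.055,0.162,0,0,0,0],[0.052,0.197,0,0,0,0],[0.044,0.231,0,0,0,0],[0.031,0.263,0,0,0,0],[0.014,0.294,0,0,0,0],[-0.007,0.321,0,0,0,0]]' 255
```

```text
time: 6.02
position: [0.4881, 0.1074, 0.0546]
eef_rot: [[-1.0, -0.0, -0.001], [-0.0, 1.0, 0.0], [0.001, 0.0, -1.0]]
force: [-1.3, -2.6, 3.8]
width: 0.0003
grasp_force: 2.0
```

```bash
python3 -m handwheel '[[-0.025,0.025,0,0,0,0],[-0.053,0.046,0,0,0,0],[-0.083,0.063,0,0,0,0],[-0.116,0.075,0,0,0,0],[-0.15,0.083,0,0,0,0],[-0.184,0.086,0,0,0,0],[-0.219,0.084,0,0,0,0],[-0.253,0.077,0,0,0,0],[-0.286,0.065,0,0,0,0],[-0.317,0.049,0,0,0,0]]' 255
```

```text
time: 7.28
position: [0.5841, 0.1214, 0.055]
eef_rot: [[-1.0, -0.0, 0.0], [-0.0, 1.0, 0.001], [-0.0, 0.001, -1.0]]
force: [-2.7, 1.5, 4.3]
width: -0.0001
grasp_force: 1.9
```

```bash
python3 -m handwheel '[[-0.029,-0.02,0,0,0,0],[-0.054,-0.044,0,0,0,0],[-0.076,-0.071,0,0,0,0],[-0.094,-0.101,0,0,0,0],[-0.108,-0.133,0,0,0,0],[-0.116,-0.167,0,0,0,0],[-0.121,-0.201,0,0,0,0],[-0.12,-0.236,0,0,0,0],[-0.114,-0.271,0,0,0,0],[-0.104,-0.304,0,0,0,0]]' 255
```

```text
time: 8.52
position: [0.6146, 0.0295, 0.0551]
eef_rot: [[-1.0, -0.0, 0.001], [-0.0, 1.0, -0.0], [-0.001, -0.0, -1.0]]
force: [1.0, 2.0, 3.4]
width: -0.0002
grasp_force: 1.9
```

```bash
python3 -m handwheel '[[0.015,-0.031,0,0,0,0],[0.034,-0.061,0,0,0,0],[0.057,-0.087,0,0,0,0],[0.083,-0.11,0,0,0,0],[0.113,-0.129,0,0,0,0],[0.144,-0.143,0,0,0,0],[0.178,-0.153,0,0,0,0],[0.212,-0.159,0,0,0,0],[0.247,-0.159,0,0,0,0],[0.282,-0.155,0,0,0,0]]' 255
```

```text
time: 9.78
position: [0.5293, -0.0165, 0.055]
eef_rot: [[-1.0, -0.0, 0.0], [-0.0, 1.0, -0.001], [-0.0, -0.001, -1.0]]
force: [3.0, -0.4, 3.5]
width: 0.0
grasp_force: 1.9
```

```bash
python3 -m handwheel '[[0.033,0.01,0,0,0,0],[0.065,0.023,0,0,0,0],[0.095,0.041,0,0,0,0],[0.122,0.063,0,0,0,0],[0.146,0.089,0,0,0,0],[0.146,0.089,0,0,0,0],[0.146,0.089,0,0,0,0]]' 255
python3 -m handwheel '[[0,0,-0.02,0,0,0],[0,0,-0.1,0,0,0],[0,0,-0.25,0,0,0],[0,0,-0.4,0,0,0],[0.1,0,-0.5,0,0,0],[0.2,0,-0.5,0,0,0],[0.3,0,-0.5,0,0,0],[0.4,0,-0.5,0,0,0],[0.4,0,-0.5,0,0,0],[0.4,0,-0.5,0,0,0]]' 255
python3 - <<'E'
from h import *
a,_=snapshot("top");b,_=snapshot("side")
cv2.imwrite("pics/end.png",cv2.resize(np.hstack([a,b])[...,::-1],(800,300)))
E
```

```text
time: 10.65
position: [0.4844, 0.0117, 0.0541]
eef_rot: [[-1.0, -0.001, -0.004], [-0.001, 1.0, 0.003], [0.004, 0.003, -1.0]]
force: [-3.1, 1.5, 3.8]
width: -0.0
grasp_force: 2.1
time: 11.9
position: [0.3667, 0.0101, 0.2047]
eef_rot: [[-1.0, 0.0, 0.0], [0.0, 1.0, -0.0], [-0.0, -0.0, -1.0]]
force: [0.8, 0.4, -0.1]
width: 0.0004
grasp_force: 0.0
```

View pics/end.png

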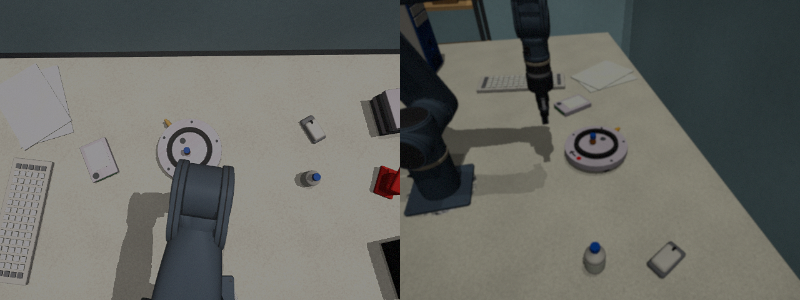

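The hand is clear, and the vial (about (186,151) in the left half), bottle, drive and mouse are where they were.

```bash
python3 -c "
from station import finish_job
print(finish_job())"
```

```text
the job is handed in; nothing more can be done
None
```

I ran the shut fingertips clockwise round the whole seal ring, from the red mark back to it, at about 3.4–4.3 N and 4–5 mm down (read at the start and after each move), then lifted clear; the vial, bottle, drive and mouse look unmoved in the last pictures, and the job is handed in, though no verdict was returned.

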